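# Step the sorting chute round to the square tray

### The job

The small sorting chute on the bench now stands over bare bench between its receivers. With the fingertips, gently push the upright tab opposite the chute to step it round until its spout stands over the middle of the square tray, then move the fingers clear. Only push the tab, never pinch it; keep off the chute and its funnel, and leave the tray, the dish, the tins and the padlock where they stand.

Things in the scene. Friction and masses are not known exactly. Their poses are not given: they have to be found in the camera images.
- chute_stand: Fixed round stand of the sorting chute, screwed down: 110 mm diameter foot plate and a 36 mm column, 84 mm high. Origin: centre of its underside, on the bench and on the vertical turning axis of the chute. Its x axis points at selector angle 0.
- selector (a joint): Angle of the chute's rotor, rad, counter-clockwise from above positive; the chute points along the stand's x axis turned by this angle, the tab lies opposite. Turns freely between stops at -1.20 and 1.20; a stiff friction joint, it stays where it is left and does not coast. Starts between -0.45 and -0.25, over bare bench. Receivers stand near angles -1.05, 0.35 and 1.05.
- tab_mid (a point): Middle of the tab, 105 mm from the turning axis, 125 mm above the bench. The tab is an upright dark plate, 36 mm along the radius (87 to 123 mm from the axis), 6 mm thick, top at 148 mm; the flat arm below it tops at 101 mm. Frame: x along the radius towards the axis, y square to the tab's face, z up; counter-clockwise turning moves the tab towards its own -y.
- spout (a point): Point where the chute's mouth delivers, 135 mm from the turning axis, 88 mm above the bench, just past the lower end of the chute. The steel trough, 38 mm wide, slopes down to it from an open funnel on the axis (72 mm wide, top 146 mm above the bench).
- chute: The trough and funnel carried by the rotor (not to be touched). Origin: on the turning axis at bench height; x points along the chute.
- tab: The tab plate (see tab_mid). Origin: on the turning axis at bench height, x along the chute, so the tab lies at x = -105 mm. Pushing it slowly takes about 4 N.
- square_tray: Open square steel tray, 62 x 62 mm, 40 mm high, loose; the target. Origin: centre of its underside. It stands under one of the chute's three receiving places, about 135 mm from the turning axis.
- tall_tin: Open round grey tin, 74 mm diameter, 75 mm tall, loose, at another place. Origin: centre of its underside.
- round_dish: Low round steel dish, 68 mm diameter, 26 mm high, loose, at the remaining place. Origin: centre of its underside.
- padlock: Padlock lying beside the stand, 69 x 42 x 17 mm, loose, a bystander. Origin: centre of its underside.
- chalk_tin: Low round closed tin, 50 mm diameter, 29 mm high, loose, a bystander. Origin: centre of its underside.
Mind the look-alikes: they are no part of the job. What is shaped like the square_tray but orange is not meant.

How it is judged:
By the outcome, as a careful person would: the job done as asked, in the order asked, and still so for the second after the job is handed in, with the robot touching nothing.
It also fails if it takes over 40 s, if anything falls off the work surface, if the arm or the gripper's body presses on something with over 40 N, if the wrist force passes 120 N, or if a joint passes its speed limit or range.

### The arm

A 6-joint arm with a two-finger parallel gripper is mounted at the origin on a cart in front of the work surface, level with it; the furniture and walls round the work are solid. World frame = base frame: x ahead of the robot, y to its left, z up, the work surface at z = 0. Lengths are in mm, angles in rad, forces in N, time in s.
With the tool pointing down it reaches from about 325 to 925 mm from the base axis. Payload 3.1 kg.
Tool frame: the origin (TCP) lies between the finger pads; the fingertips stand 25 mm ahead of it and the grasp point (between the pads) lies 6 mm ahead of it; z points along the fingers, y is the line along which they close (so a half turn about z gives the same grasp; the last joint's range is limited). The gripper opens to 85 mm and grips with 20 to 120 N. Pads are 22 mm wide; open, the fingers measure 114 mm over their backs; the gripper's body (76 mm by 85 mm) begins 54 mm behind the grasp point. The pads swing forward as they close: fully open they stand 13 mm farther back than shut.
Start: joints at [1.014, 0.217, 1.613, -0, 1.311, -0.112], TCP at [268.907, 564.206, 256.3] pointing down, gripper open.
Joint ranges: [-2.75, 2.75], [-0.78, 2.1], [0.31, 2.55], [-1.13, 4.27], [0.13, 2.63], [-2.58, 2.58]. Speed limits (rad/s): [2.79, 2.79, 3.14, 3.14, 3.14, 3.14].

### API

Orientations are given as a unit quaternion [w, x, y, z].
In Python, from plant import env gives the robot as it stands.
- The arm moves only by the tool drive_tool, never from a script. Its argument "increments" is text: rows parted by semicolons, each of 6 numbers parted by spaces: the shift along the world's x, y, z in mm, then the turn, a rotation vector about the world's x, y, z in rad. A call has 1 to 8 rows; each row shifts and turns the commanded pose from where the row before left it; what a row does not reach is not made up. A row lasts 1/10 s, in which the tool goes at most 50 mm and 8.59 degrees, less where a joint would pass 70% of its speed; a pose out of reach is approached as far as the arm can. A call is refused whole if a number of a shift passes 50 or a number of a turn 0.15, either way. A call with a gripper value outside its range is refused whole. "hand" is the finger opening in mm, from 0 to 85.4, set as the call begins (left out, the last holds). The fingers move at their own pace and stop on an object; the grip force is fixed at half the most. Time passes only in rows, so rows that do not move let the fingers close. It gives the time, the measured TCP pose, the force, the opening and the grip force at its end, in the units of the state.
- env.get_obs(): the state, without advancing time (a new reading comes with each control period).
- env.read_camera(name): name is "scene" or "top" or "wrist"; returns the picture (384x512x3 uint8, red, green, blue); there is no depth.
- env.calibration(name): a dict with "vertical_fov" (degrees; the focal length in pixels is half the picture's height over the tangent of half this angle, whatever the lens; pixels are square), "cx", "cy" (the principal point, pixels), "rvec" (rotation vector, rad) and "tvec" (3), from world to camera coordinates, as OpenCV has them; the wrist camera has in their place "mount" (4x4, takes a point from camera to tool coordinates, whose origin is the TCP and whose axes are the flange's). Camera axes: x right, y down, z forward; pixel columns grow to the right and rows downward; lengths in mm; the calibration is good to about 2 mm. A picture is of the moment at which its call begins: read the wrist's pose just before it. calibration takes no time and is no camera call.
- env.job_done(): hands the job in; it is judged then, once.
The state is a dict: "t": time; "joints": joint angles; "joint_vel": joint speeds; "joint_torque": joint torques, N m; "position": TCP position; "tool_rot": TCP orientation; "contact_force": force on the tool from outside, world axes, zero at the start; "torque": the same for the moment, N m; "grip_width": finger opening in mm; "finger_force": force on a finger pad.
Only numpy, scipy, OpenCV 4.12 (cv2) and the standard library are available. Lean on these libraries where they do the work, as an engineer would, in place of code of your own. Each camera call takes 0.05 s, during which the arm holds its last target. There are 200 camera calls.

## Working session

There is one attempt and no reset: what is moved stays moved. The work goes in short steps, Python scripts to look and compute and a tool call to move; the robot and the scene stay as the last step left them, time stands still between calls to the robot, and variables do not carry over. Pictures are saved under pics/ and viewed, at most 10 in all, crops included, and the job is handed in when it is done.

Besides the shell and the picture viewer there is one more tool, called after "Request:" as name(argument=value, ...) on one line, values as JSON. drive_tool: Moves the arm, as the interface text tells. Its arguments: {"type":"object","properties":{"increments":{"type":"string"},"hand":{"type":"number"}},"required":["increments"]}

```bash
mkdir -p pics
cat > h.py <<'E'
import numpy as np, cv2
from plant import env
def K(c):
    f=192/np.tan(np.radians(c["vertical_fov"])/2)
    return np.array([[f,0,c["cx"]],[0,f,c["cy"]],[0,0,1]])
def ray(name,uv):
    c=env.calibration(name); R,_=cv2.Rodrigues(np.array(c["rvec"],float)); t=np.array(c["tvec"],float).ravel()
    d=R.T@np.linalg.inv(K(c))@np.array([uv[0],uv[1],1.]); return -R.T@t,d
def onz(name,uv,z):
    o,d=ray(name,uv); return o+d*(z-o[2])/d[2]
def proj(name,P):
    c=env.calibration(name); return cv2.projectPoints(np.array(P,float).reshape(-1,3),np.array(c["rvec"],float),np.array(c["tvec"],float),K(c),None)[0].reshape(-1,2)
E
python3 - <<'E'
from h import *
for n in("top","scene"):
    im=env.read_camera(n); cv2.imwrite(f"pics/{n}0.png",im[:,:,::-1])
    c=env.calibration(n); print(n,c, ray(n,(256,192)))
E
```

```text
top {'vertical_fov': 51.02096975123777, 'cx': 254.64790005280935, 'cy': 187.7519216101707, 'rvec': array([ 2.10224247, -2.13588784,  0.19502026]), 'tvec': array([ 14.75051377, 600.85641987, 855.65167345])} (array([428.89462114,   1.00041206, 953.64259781]), array([ 0.17813633,  0.00142285, -0.98406717]))
scene {'vertical_fov': 44.74825112855667, 'cx': 256.12661825150917, 'cy': 195.56520904842725, 'rvec': array([ 1.79930229, -0.95797151,  0.62877581]), 'tvec': array([-331.57295744,  288.51108892,  501.92043699])} (array([-101.51533087, -466.89673216,  465.62375229]), array([ 0.76347841,  0.51254479, -0.39301024]))
```

View pics/top0.png

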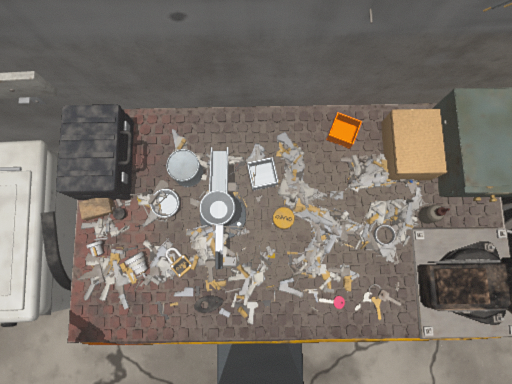

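View pics/scene0.png

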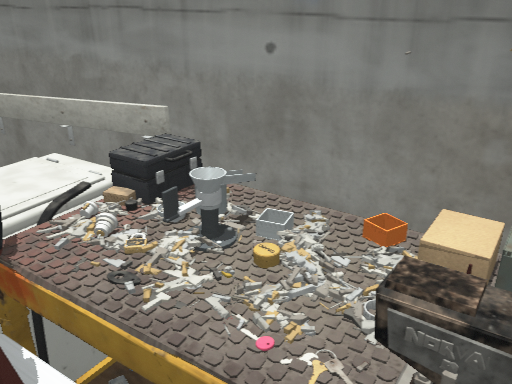

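The top view shows the grey square tray at (263,172), and this is the target. The other candidates are the orange look-alike tray at (346,129), the round tall tin at (183,165) and the round dish at (165,203). The funnel is at (217,209), the spout end at (219,150), the dark tab at (219,258), the padlock at (179,261) and the chalk tin at (284,218). I'll check the choice in a close crop.

Run:
```python
from h import *
im=cv2.imread("pics/top0.png"); c=im[135:285,140:310]
cv2.imwrite("pics/crop.png",cv2.resize(c,None,fx=4,fy=4,interpolation=cv2.INTER_CUBIC)[:600])
for n,uv,z in(("funnel",(217,209),146),("tray",(263,172),40),("spoutend",(219,150),90),("tab",(219,258),148)): print(n,onz("top",uv,z).round(0))
o=env.get_obs(); print(o["position"],o["tool_rot"],o["t"])
```

```text
funnel [541.  82. 146.]
tray [641. -15.  40.]
spoutend [682.  83.  90.]
tab [444.  77. 148.]
[268.53833372 563.60088029 255.07975118] [-3.57368530e-04  2.20566703e-01  9.75371280e-01 -1.03379852e-03] 0.1
```

View pics/crop.png

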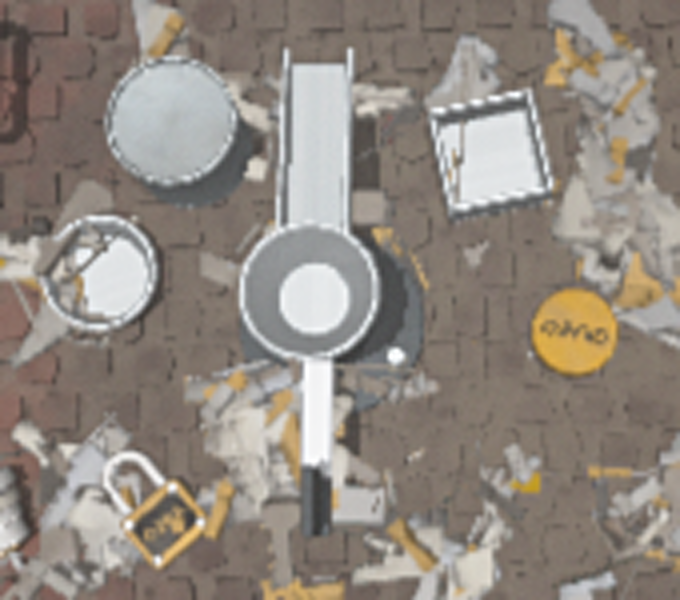

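The crop shows the plain steel square tray centred at crop (491,152), the funnel at (309,291), the chute mouth at (319,58) and the tab top at about (315,500). So the tray is the right choice. The chute must turn clockwise, which moves the tab towards +y.

Run:
```python
from h import *
P=lambda x,y,z: onz("top",((x+.5)/4-.5+140,(y+.5)/4-.5+135),z)
ax=P(309,291,146); print("axis",ax)
tr=np.mean([P(*q,40) for q in((430,118),(530,90),(553,185),(450,215))],0); print("tray",tr)
ang=lambda v:np.arctan2(v[1],v[0])
print("tray ang",ang(tr-ax),np.hypot(*(tr-ax)[:2]))
for z in(90,105):
  a=P(287,50,z);b=P(351,50,z);m=(a+b)/2;print("mouth",z,m,ang(m-ax),np.hypot(*(m-ax)[:2]),np.hypot(*(a-b)[:2]))
for p,z in(((317,370),101),((317,455),101),((314,468),148),((313,532),148)):
  q=P(*p,z);print("arm",q,ang(ax-q),np.hypot(*(q-ax)[:2]))
for n,p,z in(("tin",(173,121),75),("dish",(99,272),26)):
  q=P(*p,z);print(n,q,ang(q-ax),np.hypot(*(q-ax)[:2]))
R=cv2.Rodrigues
from scipy.spatial.transform import Rotation as Ro
o=env.get_obs();w=o["tool_rot"];print(Ro.from_quat([w[1],w[2],w[3],w[0]]).as_matrix().round(3))
```

```text
axis [544.74689642  81.94514461 146.        ]
tray [640.06320237 -13.11177559  40.        ]
tray ang -0.7840356525241738 134.61432411925082
mouth 90 [688.28220332  82.32660549  90.        ] 0.0026576038360746892 143.53581378299677 35.71348065381073
mouth 105 [683.7770831   80.91410812 105.        ] -0.007415782270644824 139.0340096625489 35.09319836207954
arm [508.89590119  82.10575012 101.        ] -0.004479776132878252 35.85135497095349
arm [464.31582771  82.0338734  101.        ] -0.0011031651728602148 80.4311176570745
arm [456.01700548  79.04269547 148.        ] 0.032699404363403725 88.77734934874172
arm [424.94532885  79.47331429 148.        ] 0.020629777278133005 119.82706513031326
tin [652.71771721 165.90147038  75.        ] 0.660922090376958 136.77120595490294
dish [575.14359401 216.67470539  26.        ] 1.3488988012278773 138.1159432246135
[[-0.903  0.43  -0.001]
 [ 0.43   0.903 -0.002]
 [ 0.    -0.002 -1.   ]]
```

Request:
drive_tool(increments="13 -40 0 0 0 0.11; 13 -40 0 0 0 0.11; 13 -40 0 0 0 0.11; 13 -40 0 0 0 0.11; 13 -40 0 0 0 0; 13 -40 0 0 0 0; 13 -40 0 0 0 0; 13 -40 0 0 0 0", hand=0)

```text
t: 0.9
position: [372.7, 242.5, 255.9]
tool_rot: [-0.0, 0.002, 1.0, -0.0]
contact_force: [0.3, 0.2, 0.0]
grip_width: 0.3
finger_force: 0.0
```

Request:
drive_tool(increments="13 -40 0 0 0 0; 13 -40 0 0 0 0; 13 -40 0 0 0 0; 13 -40 0 0 0 0; 10 -40 0 0 0 0; 6 -24 0 0 0 0; 0 0 0 0 0 0; 0 0 0 0 0 0")

```text
t: 1.7
position: [440.5, 20.2, 255.8]
tool_rot: [-0.001, 0.003, 1.0, 0.0]
contact_force: [-1.0, -0.5, -0.0]
grip_width: -0.2
finger_force: 0.0
```

Request:
drive_tool(increments="0 0 -25 0 0 0; 0 0 -25 0 0 0; 0 0 -25 0 0 0; 0 0 -25 0 0 0; 0 0 -19 0 0 0; 0 0 0 0 0 0; 0 0 0 0 0 0")

```text
t: 2.4
position: [440.5, 21.3, 137.3]
tool_rot: [-0.0, 0.002, 1.0, 0.0]
contact_force: [-0.1, 0.4, -0.3]
grip_width: 0.1
finger_force: 0.0
```

Run:
```python
from h import *
a=env.read_camera("scene")[130:290,110:270,::-1]; b=env.read_camera("top")[130:290,140:300,::-1]
cv2.imwrite("pics/p2.png",cv2.resize(np.hstack([a,b]),None,fx=2.5,fy=2.5,interpolation=cv2.INTER_CUBIC))
print(env.get_obs()["position"],env.get_obs()["contact_force"])
```

```text
[441.90435187  20.74267262 138.65314023] [ 0.72963534  0.25196694 -0.50463562]
```

View pics/p2.png

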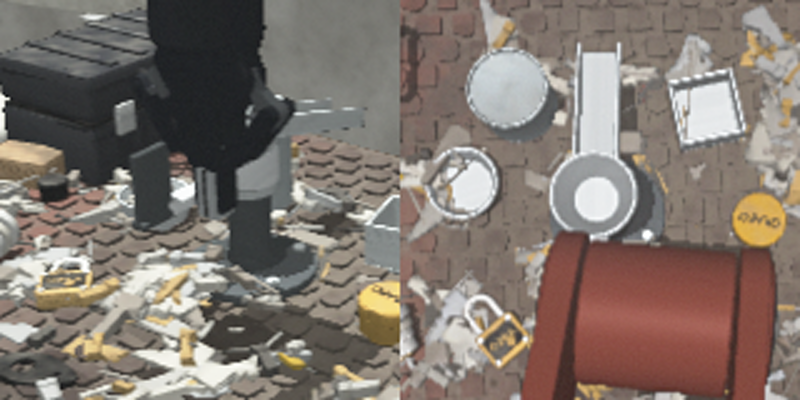

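The left view (scene) shows the shut fingertips clear on the -y side of the dark tab, at tab height. The right view (top) shows the chute has not moved. Next I approach the tab slowly.

Request:
drive_tool(increments="0 6 0 0 0 0; 0 6 0 0 0 0; 0 6 0 0 0 0; 0 6 0 0 0 0; 0 4 0 0 0 0; 0 3 0 0 0 0; 0 0 0 0 0 0")

```text
t: 3.2
position: [440.8, 51.6, 137.2]
tool_rot: [-0.0, 0.002, 1.0, 0.0]
contact_force: [0.9, 0.1, 0.1]
grip_width: 0.1
finger_force: 0.0
```

Request:
drive_tool(increments="0 2 0 0 0 0; 0 2 0 0 0 0; 0 2 0 0 0 0; 0 2 0 0 0 0; 0 0 0 0 0 0")

```text
t: 3.7
position: [440.9, 59.4, 137.3]
tool_rot: [-0.0, 0.002, 1.0, 0.0]
contact_force: [0.5, -0.3, -0.3]
grip_width: 0.2
finger_force: 0.0
```

Request:
drive_tool(increments="0 2 0 0 0 0; 0 2 0 0 0 0; 0 2 0 0 0 0; 0 2 0 0 0 0")

```text
t: 4.1
position: [440.9, 66.7, 137.3]
tool_rot: [-0.0, 0.002, 1.0, -0.001]
contact_force: [-0.8, -5.0, -0.0]
grip_width: -0.1
finger_force: 1.8
```

Request:
drive_tool(increments="-0.3 2.6 0 0 0 -0.025; -0.3 2.6 0 0 0 -0.025; -0.2 2.6 0 0 0 -0.025; -0.2 2.7 0 0 0 -0.025; 0 2.6 0 0 0 -0.025; 0 2.6 0 0 0 -0.025; 0 2.6 0 0 0 -0.025; 0 2.6 0 0 0 -0.025")

```text
t: 4.9
position: [439.8, 87.4, 137.3]
tool_rot: [-0.0, 0.102, 0.995, -0.001]
contact_force: [0.0, -4.3, 0.7]
grip_width: 0.6
finger_force: 1.8
```

Request:
drive_tool(increments="0.2 2.6 0 0 0 -0.025; 0.2 2.6 0 0 0 -0.025; 0.3 2.6 0 0 0 -0.025; 0.4 2.6 0 0 0 -0.025; 0.5 2.6 0 0 0 -0.025; 0.5 2.6 0 0 0 -0.025; 0.6 2.6 0 0 0 -0.025; 0.6 2.5 0 0 0 -0.025")

```text
t: 5.7
position: [442.8, 108.2, 137.3]
tool_rot: [-0.0, 0.201, 0.98, -0.001]
contact_force: [-2.3, -3.9, 1.6]
grip_width: -0.0
finger_force: 1.8
```

Force stays steady at about 4 N. I carry on to θ ≈ 0.7.

Request:
drive_tool(increments="0.8 2.5 0 0 0 -0.025; 0.8 2.5 0 0 0 -0.025; 0.8 2.5 0 0 0 -0.025; 0.8 2.5 0 0 0 -0.025; 1 2.4 0 0 0 -0.025; 1 2.4 0 0 0 -0.025; 1.1 2.4 0 0 0 -0.025; 1.1 2.4 0 0 0 -0.025")

```text
t: 6.5
position: [450.3, 128.6, 137.2]
tool_rot: [-0.0, 0.299, 0.954, -0.0]
contact_force: [-2.8, -2.1, 3.2]
grip_width: 0.0
finger_force: 1.9
```

Request:
drive_tool(increments="1.3 2.3 0 0 0 -0.025; 1.3 2.3 0 0 0 -0.025; 1.3 2.3 0 0 0 -0.025; 1.2 2.3 0 0 0 -0.025; 0 0 0 0 0 0; 0 0 0 0 0 0")

```text
t: 7.1
position: [455.9, 137.9, 137.1]
tool_rot: [0.0, 0.345, 0.939, 0.0]
contact_force: [-1.5, -0.6, -0.5]
grip_width: 0.1
finger_force: 0.6
```

```bash
cat > look.py <<'E'
from h import *
import sys
im=env.read_camera("top")[:,:,::-1]; c=im[135:285,140:310]
cv2.imwrite(sys.argv[1],cv2.resize(c,None,fx=4,fy=4,interpolation=cv2.INTER_CUBIC))
o=env.get_obs(); print(o["position"],o["contact_force"])
E
python3 look.py pics/p3.png
```

```text
[456.04324534 137.80562489 137.14170662] [-1.60244186 -0.41584427  0.01951154]
```

View pics/p3.png

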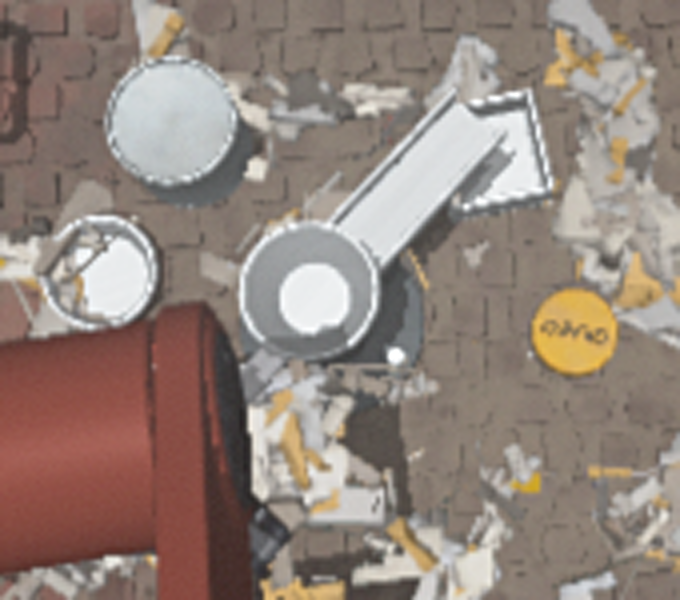

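The tray hasn't moved. The mouth corners are now at crop (455,88) and (507,130), just short of the tray's middle direction. I'll compute the angle still to go.

Run:
```python
from h import *
P=lambda x,y,z: onz("top",((x+.5)/4-.5+140,(y+.5)/4-.5+135),z)
ax=P(309,291,146)
ang=lambda v:np.arctan2(v[1],v[0])
for z in(90,100):
  a=P(455,88,z);b=P(508,129,z);m=(a+b)/2;print(z,m,ang(m-ax),np.hypot(*(m-ax)[:2]),np.hypot(*(a-b)[:2]),ang(b-a)+np.pi/2)
tr=[640.06,-13.11]; 
# predicted spout pixel over tray at -0.784, in crop coords
for th in(-.7,-.784):
  for s in(-19,19):
    q=ax[:2]+[140*np.cos(th)-s*np.sin(th),140*np.sin(th)+s*np.cos(th)]; print(th,((proj("top",[*q,97])[0]-[140,135])*4).round(0))
```

```text
90 [653.13355794  -7.63780262  90.        ] -0.6906994308864374 140.6156919772351 37.49486479004091 -0.6906416965939237
100 [650.53712584  -7.53778191 100.        ] -0.702081274026819 138.55961452918785 37.06071685795581 -0.6906416965939224
-0.7 [508. 127.]
-0.7 [454.  85.]
-0.784 [522. 143.]
-0.784 [472.  97.]
```

Request:
drive_tool(increments="1.3 1.9 0 0 0 -0.022; 1.3 1.9 0 0 0 -0.022; 1.3 1.9 0 0 0 -0.022; 1.3 1.9 0 0 0 -0.022; 0 0 0 0 0 0; 0 0 0 0 0 0")

```text
t: 7.75
position: [461.1, 145.4, 137.2]
tool_rot: [0.0, 0.386, 0.922, 0.0]
contact_force: [-2.3, -1.6, -2.0]
grip_width: 0.2
finger_force: 0.9
```

```bash
python3 look.py pics/p4.png
```

```text
[461.11254529 145.41859151 137.20422879] [-1.09808237 -0.69123443 -0.59089385]
```

View pics/p4.png

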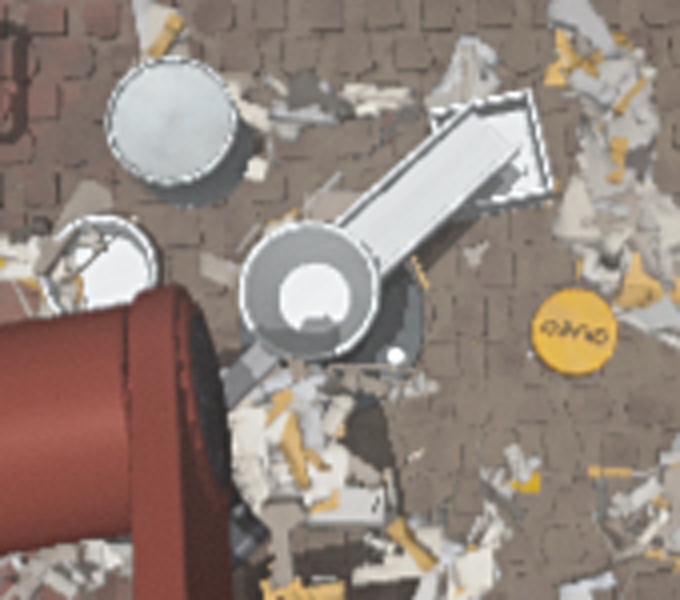

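The mouth corners are now at about (471,99) and (521,143), matching the prediction for the tray's direction (472,97)/(522,143). The spout is over the tray. I back off along the push direction, then lift.

Request:
drive_tool(increments="-3 -3 0 0 0 0; -6 -6 0 0 0 0; -8 -8 0 0 0 0; -4 -4 0 0 0 0; 0 0 10 0 0 0; 0 0 30 0 0 0; 0 0 40 0 0 0; 0 0 40 0 0 0")

```text
t: 8.6
position: [439.6, 124.1, 259.1]
tool_rot: [0.0, 0.386, 0.922, 0.0]
contact_force: [1.0, 0.4, 0.0]
grip_width: -0.2
finger_force: 0.0
```

Request:
drive_tool(increments="-5 -30 10 0 0 0; -5 -40 0 0 0 0; -5 -40 0 0 0 0; -5 -40 0 0 0 0; -5 -40 0 0 0 0; -5 -20 0 0 0 0; 0 0 0 0 0 0; 0 0 0 0 0 0")

```text
t: 9.4
position: [410.1, -85.8, 268.0]
tool_rot: [0.001, 0.387, 0.922, 0.0]
contact_force: [0.9, -0.9, 0.7]
grip_width: -0.0
finger_force: 0.0
```

```bash
python3 look.py pics/p5.png
```

```text
[410.1559079  -85.29773069 267.82136933] [ 0.09113794 -0.46591883 -0.52458637]
```

View pics/p5.png

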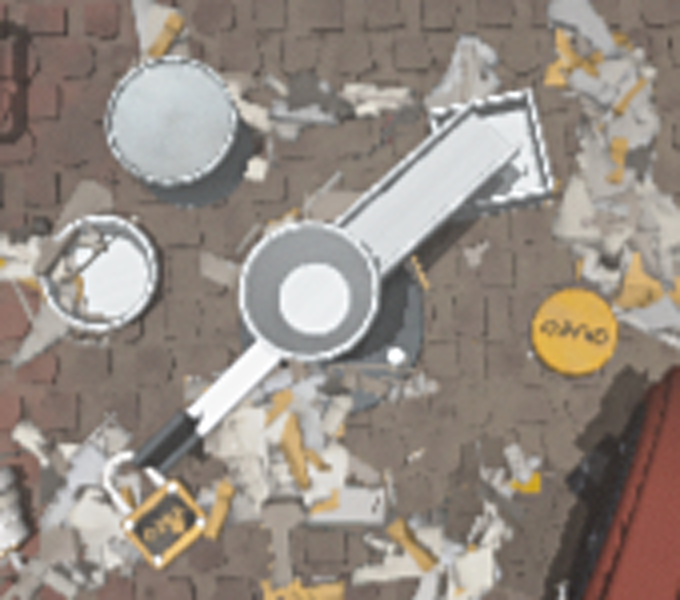

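The chute stayed put over the tray, with the mouth at (471,99)–(521,143). The tray, tin, dish, padlock and chalk tin have not moved. I check the arm angle once, then hand in if it agrees.

Run:
```python
from h import *
P=lambda x,y,z: onz("top",((x+.5)/4-.5+140,(y+.5)/4-.5+135),z)
ax=P(309,291,146); ang=lambda v:np.arctan2(v[1],v[0])
m=(P(471,99,95)+P(521,143,95))/2; q=P(200,424,101)
a=[ang(m-ax),ang(ax-q)]; print(a)
if all(abs(x+.784)<.05 for x in a): print(env.job_done())
```

```text
[np.float64(-0.7726708416617568), np.float64(-0.7732454535629645)]
the job is handed in; nothing more can be done
None
```

The chute's spout now stands over the middle of the steel square tray (chute at -0.773 rad, tray at -0.784 rad, about 1.5 mm apart at the spout), the fingers are clear, and the job is handed in.

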